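Sort pipe fittings back into the parts bins

TASK

Clear up after the pipe job: put each loose fitting - the two elbows, the tee and the floor flange - into the parts bin that already holds its kind, and stand the oil tin in its round drip tray. The tin stands close in front of one of the elbows and is in the way of fetching it, so see to the order of work. Do not let the tin tip over, and leave the pipe wrench where it lies.

Things in the scene. Friction and masses are not known exactly. Their poses are not given: they have to be found in the camera images.
- elbow_a: 90-degree galvanised pipe elbow lying flat, 34 mm high, 53 x 53 mm, 0.17 kg. Origin where the pipe axes cross, 17 mm above its underside; legs (28 mm thick) point along its +x and +y, each ending in a collar 34 mm in diameter, 24 to 36 mm from the origin. Grip across a collar, 31 mm out. The oil tin stands between its legs, leaving a finger little room; it lies beyond the tin, seen from the robot.
- elbow_b: a second elbow, identical to elbow_a (same size, origin and axes), lying flat in the open at any yaw.
- tee: galvanised pipe tee lying flat at any yaw, 34 mm high, 72 x 53 mm, 0.23 kg. Origin where the pipe axes cross, 17 mm above its underside; the run lies along its x (36 mm either way), the branch points along +y (36 mm). Legs 28 mm thick, each ending in a collar 34 mm in diameter, 24 to 36 mm from the origin. Grip across the branch's collar, 31 mm out.
- flange: round galvanised floor flange lying flat, hub up: disc 80 mm in diameter, 6 mm thick, four screw holes; central hub 36 mm in diameter, its top 24 mm above the underside. Origin at the centre of the underside. 0.28 kg. Grip across the hub.
- oil_tin: upright round bare-metal oil tin with a blank paper band and black screw cap: body 52 mm in diameter, 110 mm high, sloping shoulder to 120 mm, cap 22 mm in diameter up to 140 mm. Origin at the centre of its underside, z up. 0.30 kg, closed, rigid.
- bin_elbow: blue open parts bin, fixed, slightly yawed: 180 mm deep (x), 135 wide (y), walls and floor 4 mm, 60 high; front lip (-x, robot side) 35 high, sides slope to it over the front 55. Origin: centre of underside. Inside x -86 to 86, y -63 to 63. The 3 bins are alike but for contents and stand in any order. Holds two elbows at the back (x > 31 mm, 38 mm high); the rest of the floor is free.
- bin_tee: parts bin, same form, size and origin as bin_elbow. Holds two tees, one on top of the other, at the back (x > 25 mm, up to 72 mm high); the rest of its floor is free.
- bin_flange: parts bin, same form, size and origin as bin_elbow. Holds one floor flange leaning on its back wall, hub to the front (x > 20 mm, up to 80 mm high); the rest of its floor is free.
- drip_tray: round shallow dark steel drip tray, fixed: 120 mm in diameter, rim 10 mm high, wall and floor 3 mm thick. Origin at the centre of its underside. It stands anywhere in the row with the bins.
- wrench: red pipe wrench, 290 mm long, 20 mm high, lying flat on the bench left of the work. Origin on its underside, near the middle. Not to be moved.
Things that resemble listed ones, but are neither listed nor needed, are in the scene too. Leave any green look-alike of the flange alone. Leave any turquoise look-alike of the tee alone.

How it is judged:
At the end, for the whole second after the job is handed in: Each fitting lies in the bin of its kind: origin within 80 mm (depth) and 60 mm (width) of the bin's origin and under 60 mm above its underside. The tin stands on the drip tray's floor, upright within 0.1 rad, within 30 mm of its centre. All is at rest (x of elbow_a in the frame of bin_elbow between -0.08 and 0.08 m and y of elbow_a in the frame of bin_elbow between -0.06 and 0.06 m and z of elbow_a in the frame of bin_elbow between 0 and 0.06 m and x of elbow_b in the frame of bin_elbow between -0.08 and 0.08 m and y of elbow_b in the frame of bin_elbow between -0.06 and 0.06 m and z of elbow_b in the frame of bin_elbow between 0 and 0.06 m and x of tee in the frame of bin_tee between -0.08 and 0.08 m and y of tee in the frame of bin_tee between -0.06 and 0.06 m and z of tee in the frame of bin_tee between 0 and 0.06 m and x of flange in the frame of bin_flange between -0.08 and 0.08 m and y of flange in the frame of bin_flange between -0.06 and 0.06 m and z of flange in the frame of bin_flange between 0 and 0.06 m and horizontal distance between oil_tin and drip_tray below 0.03 m and angle between oil_tin's own z axis and vertical below 0.1 rad and z of oil_tin in the frame of drip_tray between 0 and 0.008 m and linear speed of each of elbow_a, elbow_b, tee, flange, oil_tin below 0.02 m/s and angular speed of each of elbow_a, elbow_b, tee, flange, oil_tin below 0.3 rad/s); the robot touches nothing.
It fails at once if the oil tin tips over (leans more than 0.6 rad) (angle between oil_tin's own z axis and vertical above 0.6 rad).
It fails at once if the pipe wrench is shifted by more than 30 mm (distance of wrench from where it was at the start of the episode above 0.03 m).
It also fails if it takes over 134 s, if anything falls off the work surface, if the arm or the gripper's body presses on something with over 40 N, if the wrist force passes 120 N, or if a joint passes its speed limit or range.

ROBOT

A 6-joint arm with a two-finger parallel gripper is mounted at the origin on the work surface. World frame = base frame: x ahead of the robot, y to its left, z up, the work surface at z = 0. Lengths are in m, angles in rad, forces in N, time in s.
With the tool pointing down it reaches from about 0.375 to 0.9 m from the base axis. Payload 3.1 kg.
Tool frame: the origin (TCP) lies between the finger pads; the fingertips stand 11 mm ahead of it and the grasp point (between the pads) lies 8 mm behind it; z points along the fingers, y is the line along which they close (so a half turn about z gives the same grasp; the last joint's range is limited). The gripper opens to 87 mm and grips with 3 to 60 N. Pads are 19 mm wide; open, the fingers measure 117 mm over their backs; the gripper's body (75 mm by 190 mm) begins 51 mm behind the grasp point.
Start: joints at [-1.359, 0.527, 1.433, -0, 1.181, -0.178], TCP at [0.238, -0.578, 0.234] pointing down, gripper open.
Joint ranges: [-3.08, 3.08], [-0.75, 2.2], [0.22, 2.44], [-1.43, 4.57], [0, 2.65], [-2.85, 2.85]. Speed limits (rad/s): [2.79, 2.79, 3.14, 3.14, 3.14, 3.14].

INTERFACE

Orientations are given as a unit quaternion [x, y, z, w].
In Python, from rig import get_obs, camera, hand_in gives the robot as it stands.
- The arm moves only by the shell command python3 -m pendant 'ROWS' [FORCE]. ROWS is JSON, a list that holds one entry, the list of rows, each a list of 7 numbers: the shift along the tool's x, y, z in m, then the turn, a rotation vector about the tool's x, y, z in degrees, then the opening, from 0 (shut) to 1 (fully open). In form: [[[x, y, z, ax, ay, az, fingers], ...]]. A call has exactly 5 rows; each row shifts and turns the commanded pose from where the row before left it, along the tool's axes as they then stand; what a row does not reach is not made up. A row lasts 1/8 s, in which the tool goes at most 62.5 mm and 10.7 degrees, less where a joint would pass 70% of its speed; a pose out of reach is approached as far as the arm can. A call with a gripper value outside its range is refused whole. The fingers move at their own pace and stop on an object; FORCE is the grip in N (left out, the last holds). Time passes only in rows, so rows that do not move let the fingers close, or fill a call up. It gives the time, the measured TCP pose, the force, the opening and the grip force at its end, in the units of the state.
- get_obs(): the state, without advancing time (a new reading comes with each control period).
- camera(name): name is "side" or "top" or "wrist"; returns a dict with "img" (384x512x3 uint8, red, green, blue), "intrinsics" (3x3 intrinsics, pixels), "R" (3x3) and "t" (3): a world point X has camera coordinates R X + t; the wrist camera has in their place "T_tool_cam" (4x4, takes a point from camera to tool coordinates, whose origin is the TCP and whose axes are the flange's). Camera axes: x right, y down, z forward; pixel columns grow to the right and rows downward; lengths in m; the calibration is good to about 2 mm. The wrist camera is an equidistant fisheye: a pixel r from the principal point sees the ray r / f radians off the axis. A picture is of the moment at which its call begins: read the wrist's pose just before it. There is no depth.
- hand_in(): hands the job in; it is judged then, once.
The state is a dict: "time": time; "q": joint angles; "joint_velocities": joint speeds; "joint_torque": joint torques, N m; "position": TCP position; "tool_rot": TCP orientation; "ft_force": force on the tool from outside, world axes, zero at the start; "moment": the same for the moment, N m; "grip_width": finger opening in m; "grip_force": force on a finger pad.
Only numpy, scipy, OpenCV 4.12 (cv2) and the standard library are available. Lean on these libraries where they do the work, as an engineer would, in place of code of your own. Each camera call takes 0.05 s, during which the arm holds its last target. There are 200 camera calls.

## Working session

There is one attempt and no reset: what is moved stays moved. The work goes in short steps, Python scripts to look and compute and a shell command to move; the robot and the scene stay as the last step left them, time stands still between calls to the robot, and variables do not carry over. Pictures are saved under pics/ and viewed, at most 14 in all, crops included, and the job is handed in when it is done.

```bash
ls; mkdir -p pics; python3 - <<'E'
from rig import get_obs,camera
import cv2,json
o=get_obs();print(o)
for n in("top","side"):
    c=camera(n);cv2.imwrite(f"pics/{n}0.png",cv2.resize(c["img"][:,:,::-1],(800,600),interpolation=cv2.INTER_CUBIC))
    print(n,c["intrinsics"],c["R"],c["t"])
c=camera("wrist");print(c["intrinsics"],c["T_tool_cam"])
E
```

```text
pics
{'time': 0.0, 'q': array([-1.35850504e+00,  5.28468788e-01,  1.43389694e+00, -8.61775241e-06,
        1.18139735e+00, -1.78504863e-01]), 'joint_velocities': array([ 2.16084977e-03, -7.30325163e-06,  1.13008077e-04,  7.82456883e-05,
        1.25519897e-03,  3.95061915e-04]), 'joint_torque': array([-1.33608879e-03, -4.40036559e+01, -1.76592118e+01,  6.32473198e-02,
        5.81236265e-02, -1.57871523e-04]), 'position': array([ 0.2379485 , -0.57716612,  0.23257171]), 'tool_rot': array([ 9.80969562e-01,  1.94158544e-01, -2.23158093e-05, -1.08499042e-03]), 'ft_force': array([-0.14567592,  0.33609397, -0.80629825]), 'moment': array([-0.01569329, -0.00361656, -0.01320352]), 'grip_force': 0.0, 'grip_width': 0.08694495765498296}
top [[362.21748031   0.         255.72629273]
 [  0.         362.21748031 188.02897581]
 [  0.           0.           1.        ]] [[ 0.01601482 -0.99971853  0.01750401]
 [-0.99636386 -0.01742132 -0.08339993]
 [ 0.0836814  -0.01610473 -0.99636241]] [0.05976824 0.50225888 0.98767669]
side [[409.42824349   0.         255.44062992]
 [  0.         409.42824349 190.77250767]
 [  0.           0.           1.        ]] [[-0.85189471 -0.52362546 -0.00958035]
 [-0.25693177  0.43380695 -0.86359574]
 [ 0.45635674 -0.73323115 -0.50409386]] [0.46135579 0.11781066 0.98359628]
[[297.31863964   0.         255.86022625]
 [  0.         297.31863964 189.83675802]
 [  0.           0.           1.        ]] [[-7.69248458e-04 -9.60732641e-01 -2.77474684e-01  7.58593571e-02]
 [ 9.99998814e-01 -3.68795480e-04 -1.49539296e-03 -9.19151378e-04]
 [ 1.33434142e-03 -2.77475506e-01  9.60731785e-01 -1.51464751e-01]
 [ 0.00000000e+00  0.00000000e+00  0.00000000e+00  1.00000000e+00]]
```

View pics/top0.png

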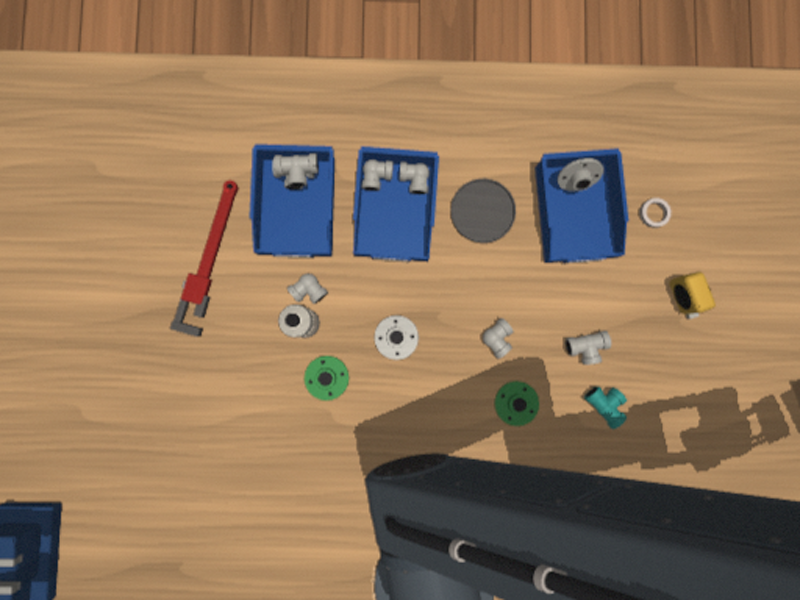

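View pics/side0.png

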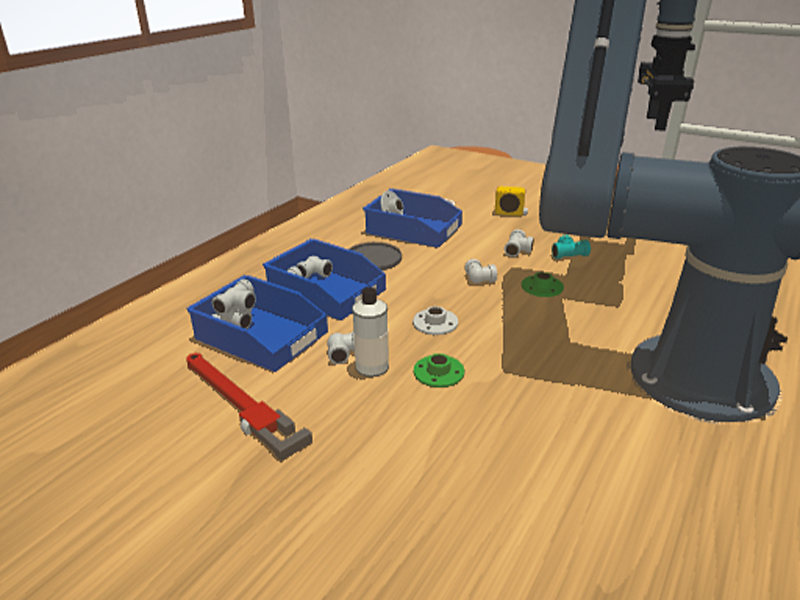

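Top view, in 800x600 pixels: the tee bin is at (293,200), the elbow bin at (395,203), the tray at (483,210) and the flange bin at (582,205). The wrench is at (205,260).

Candidates:
- **Elbows:** (308,288), behind the tin, is elbow_a. (497,337), in the open, is elbow_b. Those at (377,175) and (414,177) are already binned.
- **Tees:** grey (588,347) is the one I want. Turquoise (607,405) is a decoy, and (295,170) is binned.
- **Flanges:** grey (396,338) is the one I want. Green (327,378) and (517,403) are decoys. The white ring at (655,212) and the yellow item are irrelevant.
- **Tin:** the cap is at (292,320).

Next is a close crop to check these choices.

```bash
cat > h.py <<'E'
from rig import get_obs,camera
import cv2,numpy as np
from scipy.spatial.transform import Rotation as Ro
def world(c,u,v,z):
    d=c["R"].T@np.linalg.solve(c["intrinsics"],[u,v,1]); o=-c["R"].T@c["t"]
    return o+d*(z-o[2])/d[2]
def proj(c,X):
    p=c["intrinsics"]@(c["R"]@np.asarray(X)+c["t"]); return p[:2]/p[2]
def crop(c,x0,y0,x1,y1,s,name):
    im=cv2.resize(c["img"][y0:y1,x0:x1,::-1],None,fx=s,fy=s,interpolation=cv2.INTER_CUBIC)
    cv2.imwrite(f"pics/{name}.png",im)
E
python3 - <<'E'
from h import *
c=camera("top")
crop(c,170,85,410,265,3.3,"crop1")
for n,u,v,z in [("bintee_c",293,200,0),("FLtee",253,252,.035),("FRtee",330,256,.035),("BLtee",254,147,.06),("BRtee",333,147,.06)]:
    print(n,world(c,u*.64,v*.64,z).round(3))
E
```

```text
bintee_c [0.672 0.266 0.   ]
FLtee [0.569 0.327 0.035]
FRtee [0.565 0.192 0.035]
BLtee [0.75  0.326 0.06 ]
BRtee [0.753 0.189 0.06 ]
```

View pics/crop1.png

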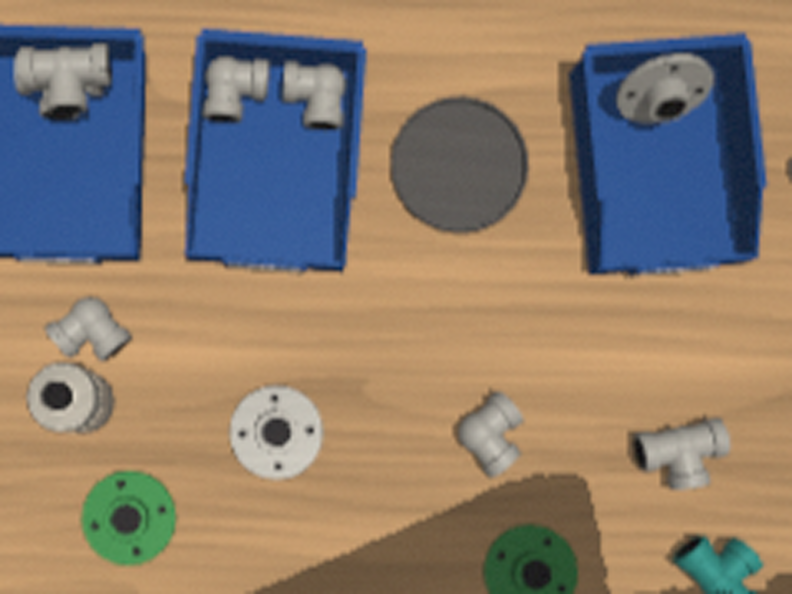

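The crop confirms the choices. Grey elbows are at crop (92,316) and (478,432), the grey tee at (684,447) with its branch towards the robot, and the grey flange hub at (277,432). The tin cap is at (57,396) and the tray at (459,165).

```bash
cat >> h.py <<'E'
def yaw(R): return np.degrees(np.arctan2(R[1,0],R[0,0]))
def go(x,y,z,yw=None):
    """turn (deg about tool z) first, then shift in the tool axes after it"""
    o=get_obs();R=Ro.from_quat(o["tool_rot"]).as_matrix()
    a=0 if yw is None else -(yw-yaw(R)); R2=R@Ro.from_euler("z",a,degrees=True).as_matrix()
    print("t%.1f q6 %.2f turn %.1f shift mm"%(o["time"],o["q"][5],a),(1000*R2.T@(np.array([x,y,z])-o["position"])).round(0),"tilt",(R[:2,2]*57.3).round(1))
E
python3 - <<'E'
from h import *
c=camera("top")
P={"a_o":(92,318,.017),"a_l":(60,333,.017),"a_r":(113,344,.017),"b_o":(478,432,.017),"b_u":(505,409,.017),"b_d":(497,460,.017),"flange":(277,432,.024),
"tee_o":(684,446,.017),"tee_l":(643,451,.017),"tee_r":(720,436,.017),"tee_br":(687,478,.017),"tin":(57,396,.14),"tinbase?":(80,400,.05),"tray":(459,165,.005),
"be_bl":(200,33,.06),"be_br":(363,45,.06),"be_fl":(188,258,.035),"be_fr":(343,270,.035),"bf_bl":(583,45,.06),"bf_br":(747,37,.06),"bf_fl":(592,272,.035),"bf_fr":(757,258,.035)}
for n,(u,v,z) in P.items(): print(n,world(c,170+u/3.3,85+v/3.3,z).round(3)[:2])
E
```

```text
a_o [0.517 0.23 ]
a_l [0.504 0.256]
a_r [0.496 0.211]
b_o [ 0.427 -0.098]
b_u [ 0.446 -0.12 ]
b_d [ 0.403 -0.114]
flange [0.424 0.072]
tee_o [ 0.418 -0.272]
tee_l [ 0.413 -0.237]
tee_r [ 0.426 -0.303]
tee_br [ 0.391 -0.274]
tin [0.447 0.236]
tinbase? [0.447 0.233]
tray [ 0.658 -0.083]
be_bl [0.751 0.141]
be_br [0.744 0.006]
be_fl [0.567 0.149]
be_fr [0.56  0.019]
bf_bl [ 0.748 -0.177]
bf_br [ 0.758 -0.314]
bf_fl [ 0.562 -0.19 ]
bf_fr [ 0.576 -0.33 ]
```

```bash
python3 -c "
from h import *
go(.388,-.278,.12,11)"
```

```text
t0.2 q6 -0.18 turn 11.4 shift mm [ 204. -265.  113.] tilt [-0.   0.1]
```

```bash
python3 -m pendant '[[[0,0,0,0,0,5.7,1],[0,0,0,0,0,5.7,1],[0.026,-0.033,0.014,0,0,0,1],[0.026,-0.033,0.014,0,0,0,1],[0.026,-0.033,0.014,0,0,0,1]]]' 30
python3 -m pendant '[[[0.026,-0.033,0.014,0,0,0,1],[0.026,-0.033,0.014,0,0,0,1],[0.025,-0.033,0.014,0,0,0,1],[0.025,-0.033,0.014,0,0,0,1],[0.025,-0.034,0.014,0,0,0,1]]]'
python3 - <<'E'
from h import *
go(.388,-.278,.014,11)
o=get_obs();c=camera("wrist");cv2.imwrite("pics/w1.png",c["img"][:,:,::-1])
E
```

```text
time: 0.88
position: [0.2961, -0.4647, 0.1911]
tool_rot: [0.995, 0.095, 0.0, 0.0]
ft_force: [0.7, -0.2, -0.3]
grip_width: 0.0874
grip_force: 0.0
time: 1.5
position: [0.3895, -0.2778, 0.1213]
tool_rot: [0.995, 0.096, 0.0, 0.0]
ft_force: [0.2, -0.8, 0.2]
grip_width: 0.0865
grip_force: 0.0
t1.5 q6 0.53 turn -0.0 shift mm [ -2.  -0. 107.] tilt [ 0. -0.]
```

View pics/w1.png

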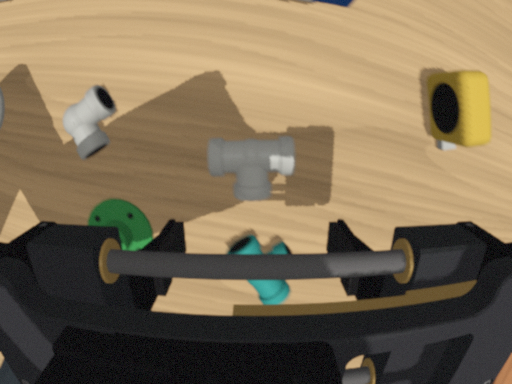

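The wrist view shows the tee with its branch collar at about (254,190). The turquoise decoy is at (262,270) and the green one at (120,222). I'll check the collar position by fisheye.

```bash
cat >> h.py <<'E'
def wworld(c,o,u,v,z):
    K=c["intrinsics"];p=np.array([(u-K[0,2])/K[0,0],(v-K[1,2])/K[1,1]]);r=np.linalg.norm(p)
    d=np.r_[p/r*np.sin(r),np.cos(r)];T=c["T_tool_cam"];R=Ro.from_quat(o["tool_rot"]).as_matrix()
    d=R@T[:3,:3]@d;s=o["position"]+R@T[:3,3]
    return (s+d*(z-s[2])/d[2]).round(3)
E
python3 - <<'E'
from h import *
o=get_obs();c=camera("wrist")
for n,u,v in [("tee_br",254,190),("run_l",215,157),("run_r",288,155),("turq",262,270),("b_o",82,120),("b1",102,98),("b2",93,146)]: print(n,wworld(c,o,u,v,.017))
E
```

```text
tee_br [ 0.39  -0.268  0.017]
run_l [ 0.413 -0.229  0.017]
run_r [ 0.427 -0.29   0.017]
turq [ 0.31  -0.291  0.017]
b_o [ 0.426 -0.092  0.017]
b1 [ 0.45  -0.113  0.017]
b2 [ 0.403 -0.108  0.017]
```

```bash
python3 -m pendant '[[[0,-0.006,0.03,0,0,0,1],[0,0,0.03,0,0,0,1],[0,0,0.03,0,0,0,1],[0,0,0.016,0,0,0,1],[0,0,0,0,0,0,1]]]' 30
python3 -m pendant '[[[0,0,0,0,0,0,0],[0,0,0,0,0,0,0],[0,0,0,0,0,0,0],[0,0,0,0,0,0,0],[0,0,0,0,0,0,0]]]' 30
python3 -m pendant '[[[0,0,-0.03,0,0,0,0],[0,0,-0.03,0,0,0,0],[0,0,-0.03,0,0,0,0],[0,0,-0.03,0,0,0,0],[0,0,0,0,0,0,0]]]' 30
python3 -c "
from h import *
go(.609,.259,.14,-0.5)"
```

```text
time: 2.22
position: [0.3874, -0.2733, 0.0147]
tool_rot: [0.995, 0.095, -0.0, -0.001]
ft_force: [0.1, 0.0, 0.4]
grip_width: 0.0872
grip_force: 0.0
time: 2.85
position: [0.3878, -0.2728, 0.0157]
tool_rot: [0.995, 0.096, 0.0, 0.0]
ft_force: [0.2, -0.3, -0.5]
grip_width: 0.0447
grip_force: 0.0
time: 3.48
position: [0.3887, -0.2737, 0.1374]
tool_rot: [0.995, 0.096, 0.001, 0.002]
ft_force: [-0.6, -1.8, -0.9]
grip_width: 0.0018
grip_force: 0.0
t3.5 q6 0.53 turn 11.5 shift mm [ 216. -535.   -4.] tilt [ 0.2 -0.2]
```

The fingers need about 1.3 s to close, so I lifted too early and they came up empty. I'll reopen and look again.

```bash
python3 -m pendant '[[[0,0,0,0,0,0,1],[0,0,0,0,0,0,1],[0,0,0,0,0,0,1],[0,0,0,0,0,0,1],[0,0,0,0,0,0,1]]]' 30
python3 -m pendant '[[[0,0,0,0,0,0,1],[0,0,0,0,0,0,1],[0,0,0,0,0,0,1],[0,0,0,0,0,0,1],[0,0,0,0,0,0,1]]]' 30
python3 - <<'E'
from h import *
o=get_obs();c=camera("wrist");cv2.imwrite("pics/w2.png",c["img"][:,:,::-1])
E
```

```text
time: 4.1
position: [0.3876, -0.2727, 0.1353]
tool_rot: [0.995, 0.096, -0.0, -0.0]
ft_force: [0.2, 0.5, 0.4]
grip_width: 0.0438
grip_force: 0.0
time: 4.72
position: [0.3877, -0.2727, 0.1356]
tool_rot: [0.995, 0.096, 0.0, 0.0]
ft_force: [-0.3, -0.3, 1.3]
grip_width: 0.0857
grip_force: 0.0
```

View pics/w2.png

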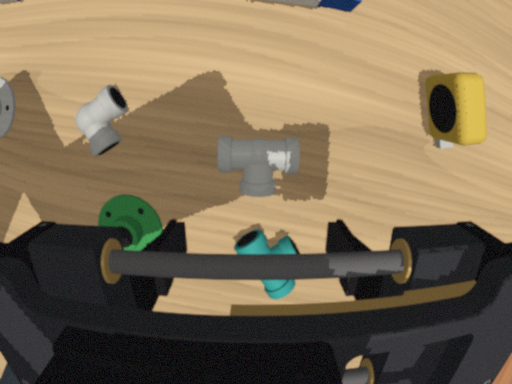

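The tee is still in place, with its branch collar at (258,186), centred between the fingers. I'll descend and give the close more time.

```bash
python3 -m pendant '[[[0,0,0.035,0,0,0,1],[0,0,0.035,0,0,0,1],[0,0,0.035,0,0,0,1],[0,0,0.016,0,0,0,1],[0,0,0,0,0,0,0]]]' 30
python3 -m pendant '[[[0,0,0,0,0,0,0],[0,0,0,0,0,0,0],[0,0,0,0,0,0,0],[0,0,0,0,0,0,0],[0,0,0,0,0,0,0]]]' 30
python3 -m pendant '[[[0,0,0,0,0,0,0],[0,0,0,0,0,0,0],[0,0,0,0,0,0,0],[0,0,0,0,0,0,0],[0,0,0,0,0,0,0]]]' 30
python3 -m pendant '[[[0,0,-0.03,0,0,0,0],[0,0,-0.03,0,0,0,0],[0,0,-0.03,0,0,0,0],[0,0,-0.03,0,0,0,0],[0,0,0,0,0,0,0]]]' 30
python3 -c "
from h import *
go(.609,.259,.14,-0.5)"
```

```text
time: 5.4
position: [0.3873, -0.2724, 0.0135]
tool_rot: [0.995, 0.096, -0.001, -0.001]
ft_force: [-0.5, -0.2, 0.4]
grip_width: 0.0828
grip_force: 0.0
time: 6.02
position: [0.3878, -0.2729, 0.0147]
tool_rot: [0.995, 0.096, 0.0, 0.0]
ft_force: [-0.3, -1.1, -0.2]
grip_width: 0.0349
grip_force: 0.5
time: 6.65
position: [0.3878, -0.273, 0.0147]
tool_rot: [0.995, 0.096, 0.0, 0.0]
ft_force: [-0.4, -1.8, 3.9]
grip_width: 0.0329
grip_force: 30.0
time: 7.28
position: [0.3882, -0.2731, 0.1356]
tool_rot: [0.995, 0.096, 0.001, 0.001]
ft_force: [0.7, -0.5, -2.3]
grip_width: 0.033
grip_force: 30.0
t7.3 q6 0.53 turn 11.5 shift mm [ 216. -534.   -5.] tilt [ 0.1 -0.1]
```

```bash
python3 -m pendant '[[[0,0,0,0,0,5.8,0],[0,0,0,0,0,5.7,0],[0.018,-0.0445,0,0,0,0,0],[0.018,-0.0445,0,0,0,0,0],[0.018,-0.0445,0,0,0,0,0]]]' 30
python3 -m pendant '[[[0.018,-0.0445,0,0,0,0,0],[0.018,-0.0445,0,0,0,0,0],[0.018,-0.0445,0,0,0,0,0],[0.018,-0.0445,0,0,0,0,0],[0.018,-0.0445,0,0,0,0,0]]]' 30
python3 -m pendant '[[[0.018,-0.0445,0,0,0,0,0],[0.018,-0.0445,0,0,0,0,0],[0.018,-0.0445,0,0,0,0,0],[0.018,-0.0445,0,0,0,0,0],[0,0,0,0,0,0,0]]]' 30
python3 - <<'E'
from h import *
go(.609,.259,.022,-0.5)
c=camera("top");crop(c,140,80,300,240,3.75,"t2")
E
```

```text
time: 7.9
position: [0.4419, -0.1378, 0.1327]
tool_rot: [1.0, -0.005, -0.002, -0.001]
ft_force: [0.6, 0.1, -2.0]
grip_width: 0.0331
grip_force: 30.0
time: 8.52
position: [0.5337, 0.0837, 0.1322]
tool_rot: [1.0, -0.004, -0.002, -0.0]
ft_force: [1.0, -0.8, -2.8]
grip_width: 0.0331
grip_force: 30.0
time: 9.15
position: [0.608, 0.2625, 0.1316]
tool_rot: [1.0, -0.002, -0.001, -0.0]
ft_force: [-0.8, -1.0, -2.4]
grip_width: 0.0331
grip_force: 30.0
t9.2 q6 1.81 turn 0.2 shift mm [  1.   4. 110.] tilt [-0.1  0. ]
```

View pics/t2.png

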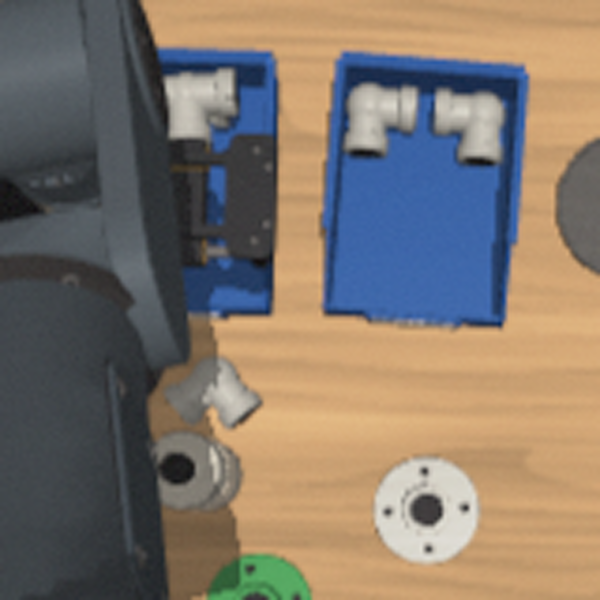

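The crop shows the gripper over the tee bin, behind the arm. The tin cap at (178,468) and elbow_a at (215,390) are undisturbed. I'll lower the tee and release it.

```bash
python3 -m pendant '[[[0,0.004,0.03,0,0,0,0],[0,0,0.03,0,0,0,0],[0,0,0.03,0,0,0,0],[0,0,0.018,0,0,0,0],[0,0,0,0,0,0,0]]]' 30
python3 -m pendant '[[[0,0,0,0,0,0,0.65],[0,0,0,0,0,0,0.65],[0,0,0,0,0,0,0.65],[0,0,0,0,0,0,0.65],[0,0,0,0,0,0,0.65]]]' 30
python3 -m pendant '[[[0,0,-0.035,0,0,0,0.65],[0,0,-0.035,0,0,0,0.65],[0,0,-0.035,0,0,0,0.65],[0,0,-0.035,0,0,0,0.65],[0,0,-0.035,0,0,0,0.65]]]' 30
python3 -c "
from h import *
go(.447,.234,.21,0)"
```

```text
time: 9.82
position: [0.6064, 0.2541, 0.0243]
tool_rot: [1.0, -0.005, -0.003, 0.001]
ft_force: [0.3, 0.6, -1.9]
grip_width: 0.0329
grip_force: 30.0
time: 10.45
position: [0.6086, 0.2554, 0.0269]
tool_rot: [1.0, -0.004, 0.0, -0.0]
ft_force: [0.7, 0.1, 0.6]
grip_width: 0.0564
grip_force: 0.0
time: 11.08
position: [0.6082, 0.2553, 0.2027]
tool_rot: [1.0, -0.004, -0.0, 0.0]
ft_force: [0.6, 0.8, -0.3]
grip_width: 0.0564
grip_force: 0.0
t11.1 q6 1.81 turn -0.5 shift mm [-161.   21.   -7.] tilt [-0. -0.]
```

```bash
python3 -m pendant '[[[-0.04,0.005,0,0,0,0,1],[-0.04,0.005,0,0,0,0,1],[-0.04,0.005,0,0,0,0,1],[-0.041,0.006,0,0,0,0,1],[0,0,0,0,0,0,1]]]' 30
python3 - <<'E'
from h import *
c=camera("side")
print("pred in 800x600",proj(c,[.447,.234,.14])/.64,"base",proj(c,[.447,.234,.0])/.64)
o=get_obs();c=camera("wrist");cv2.imwrite("pics/w3.png",c["img"][:,:,::-1])
go(.447,.234,.21,0)
E
```

```text
time: 11.7
position: [0.443, 0.2352, 0.2014]
tool_rot: [1.0, -0.004, -0.002, 0.001]
ft_force: [0.8, 0.0, -0.5]
grip_width: 0.0862
grip_force: 0.0
pred in 800x600 [369.81973538 286.96439057] base [372.69989252 363.86344851]
t11.8 q6 1.84 turn -0.5 shift mm [-1.  2. -8.] tilt [0.1 0. ]
```

View pics/w3.png

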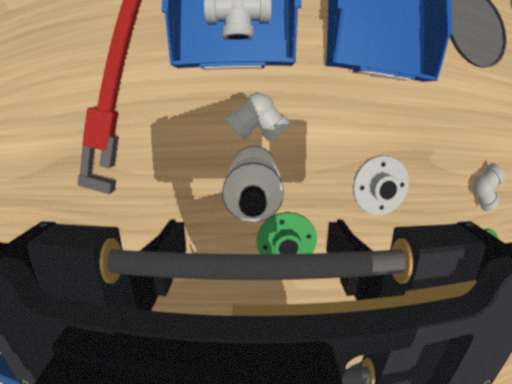

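The wrist view shows the tin cap at (253,201), on the finger centre line. Elbow_a is at (258,112), and the predicted side-view pixels match the picture. I'll grasp the tin.

```bash
python3 - <<'E'
from h import *
o=get_obs();c=camera("wrist")
for n,u,v,z in [("cap",253,201,.14),("a_o",258,106,.017),("a_l",241,122,.017),("a_r",276,127,.017),("hub",387,188,.024)]: print(n,wworld(c,o,u,v,z))
E
python3 -m pendant '[[[0,0.001,0.03,0,0,0,1],[0,0,0.03,0,0,0,1],[0,0,0.03,0,0,0,1],[0,0,0.022,0,0,0,1],[0,0,0,0,0,0,1]]]' 25
python3 -m pendant '[[[0,0,0,0,0,0,0],[0,0,0,0,0,0,0],[0,0,0,0,0,0,0],[0,0,0,0,0,0,0],[0,0,0,0,0,0,0]]]' 25
python3 -m pendant '[[[0,0,0,0,0,0,0],[0,0,0,0,0,0,0],[0,0,0,0,0,0,0],[0,0,0,0,0,0,0],[0,0,0,0,0,0,0]]]' 25
```

```text
cap [0.453 0.239 0.14 ]
a_o [0.524 0.234 0.017]
a_l [0.506 0.253 0.017]
a_r [0.5   0.214 0.017]
hub [0.429 0.076 0.024]
time: 12.48
position: [0.4476, 0.2345, 0.088]
tool_rot: [1.0, -0.005, -0.001, 0.0]
ft_force: [0.1, 0.5, 0.0]
grip_width: 0.0864
grip_force: 0.0
time: 13.1
position: [0.4476, 0.2351, 0.09]
tool_rot: [1.0, -0.004, 0.001, -0.0]
ft_force: [-0.2, 0.3, 2.6]
grip_width: 0.0512
grip_force: 24.8
time: 13.72
position: [0.4477, 0.2351, 0.09]
tool_rot: [1.0, -0.004, 0.001, -0.0]
ft_force: [-0.8, 1.5, 6.1]
grip_width: 0.0514
grip_force: 24.8
```

```bash
python3 -m pendant '[[[0,0,-0.015,0,0,0,0],[0,0,-0.025,0,0,0,0],[0,0,-0.03,0,0,0,0],[0,0,-0.03,0,0,0,0],[0,0,0,0,0,0,0]]]' 25
python3 -c "
from h import *
go(.661,-.081,.19)"
```

```text
time: 14.35
position: [0.4483, 0.2349, 0.1915]
tool_rot: [1.0, -0.004, 0.002, -0.0]
ft_force: [0.2, -0.8, -2.2]
grip_width: 0.0517
grip_force: 24.8
t14.3 q6 1.84 turn 0.0 shift mm [215. 314.   2.] tilt [0.3 0.1]
```

```bash
python3 -m pendant '[[[0.01,0.015,0,0,0,0,0],[0.02,0.029,0,0,0,0,0],[0.025,0.037,0,0,0,0,0],[0.025,0.037,0,0,0,0,0],[0.025,0.037,0,0,0,0,0]]]' 25
python3 -m pendant '[[[0.025,0.037,0,0,0,0,0],[0.025,0.037,0,0,0,0,0],[0.025,0.037,0,0,0,0,0],[0.02,0.029,0,0,0,0,0],[0.015,0.019,0,0,0,0,0]]]' 25
python3 -m pendant '[[[0,0,0,0,0,0,0],[0,0,0.02,0,0,0,0],[0,0,0.02,0,0,0,0],[0,0,0.02,0,0,0,0],[0,0,0,0,0,0,0]]]' 25
python3 - <<'E'
from h import *
go(.661,-.081,.094)
o=get_obs();c=camera("wrist");crop(c,100,0,412,240,2.5,"w4")
E
```

```text
time: 14.98
position: [0.5506, 0.0763, 0.1874]
tool_rot: [1.0, -0.005, -0.002, 0.0]
ft_force: [0.2, 0.2, -3.4]
grip_width: 0.0518
grip_force: 24.8
time: 15.6
position: [0.6589, -0.0844, 0.1866]
tool_rot: [1.0, -0.006, -0.002, -0.0]
ft_force: [1.0, 0.3, -2.6]
grip_width: 0.0513
grip_force: 24.8
time: 16.23
position: [0.6562, -0.0801, 0.1263]
tool_rot: [1.0, -0.004, -0.004, -0.001]
ft_force: [-0.3, -0.2, -3.1]
grip_width: 0.0519
grip_force: 24.8
t16.2 q6 1.29 turn 0.0 shift mm [ 5.  1. 32.] tilt [-0.5  0.1]
```

View pics/w4.png

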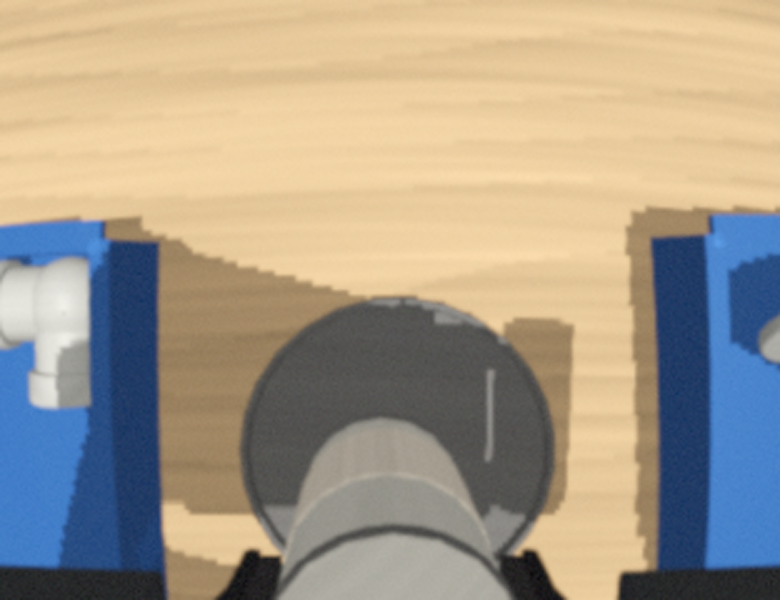

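The tray spans crop columns 243–552, with its far rim at (398,297). The tin hangs within it, slightly left of its middle. I'll compute the tray centre.

```bash
python3 - <<'E'
from h import *
o=get_obs();c=camera("wrist")
for n,u,v in [("far",398,297),("l",243,440),("r",552,440)]: print(n,wworld(c,o,100+u/2.5,v/2.5,.01))
print("tinfar",wworld(c,o,100+385/2.5,418/2.5,.037))
go(.661,-.081,.094)
E
```

```text
far [ 0.721 -0.083  0.01 ]
l [ 0.669 -0.024  0.01 ]
r [ 0.668 -0.141  0.01 ]
tinfar [ 0.682 -0.078  0.037]
t16.3 q6 1.29 turn 0.0 shift mm [ 2.  0. 35.] tilt [-0.1  0. ]
```

```bash
python3 -m pendant '[[[0.002,0,0.012,0,0,0,0],[0,0,0.01,0,0,0,0],[0,0,0.008,0,0,0,0],[0,0,0.005,0,0,0,0],[0,0,0,0,0,0,0]]]' 25
python3 -c "
from h import *
go(.661,-.082,.0935)"
```

```text
time: 16.95
position: [0.6611, -0.0811, 0.094]
tool_rot: [1.0, -0.004, -0.0, -0.0]
ft_force: [-0.3, -0.3, -2.5]
grip_width: 0.0516
grip_force: 24.8
t16.9 q6 1.29 turn 0.0 shift mm [-0.  1.  0.] tilt [-0.1  0. ]
```

```bash
python3 -m pendant '[[[0,0,0.001,0,0,0,0],[0,0,0,0,0,0,0],[0,0,0,0,0,0,0.8],[0,0,0,0,0,0,0.8],[0,0,0,0,0,0,0.8]]]' 25
python3 -m pendant '[[[0,0,0,0,0,0,0.9],[0,0,0,0,0,0,0.9],[0,0,0,0,0,0,0.9],[0,0,-0.015,0,0,0,0.9],[0,0,-0.02,0,0,0,0.9]]]' 25
python3 -m pendant '[[[0,0,-0.03,0,0,0,0.9],[0,0,-0.03,0,0,0,0.9],[0,0,-0.03,0,0,0,0.9],[0,0,0,0,0,0,1],[0,0,0,0,0,0,1]]]' 25
python3 - <<'E'
from h import *
# averages of top/wrist estimates of elbow_a: origin, leg directions ~124/214 deg
o=np.array([.520,.232]); l=np.radians(124);r=np.radians(214)
print("collars",o+.031*np.array([np.cos(l),np.sin(l)]),o+.031*np.array([np.cos(r),np.sin(r)]))
go(.496,.215,.20,34)
c=camera("side");crop(c,110,90,370,270,3,"s1")
E
```

```text
time: 17.58
position: [0.6618, -0.0813, 0.0942]
tool_rot: [1.0, -0.004, 0.001, 0.0]
ft_force: [-0.1, 0.4, 0.0]
grip_width: 0.068
grip_force: 0.0
time: 18.2
position: [0.6613, -0.0812, 0.1295]
tool_rot: [1.0, -0.004, -0.0, -0.0]
ft_force: [-0.4, -0.2, -0.3]
grip_width: 0.0787
grip_force: 0.0
time: 18.82
position: [0.661, -0.081, 0.2188]
tool_rot: [1.0, -0.004, -0.0, -0.0]
ft_force: [-1.3, 0.4, -0.4]
grip_width: 0.0855
grip_force: 0.0
collars [0.50266502 0.25770016] [0.49429984 0.21466502]
t18.8 q6 1.29 turn -34.5 shift mm [  29. -338.   19.] tilt [-0.  0.]
```

View pics/s1.png

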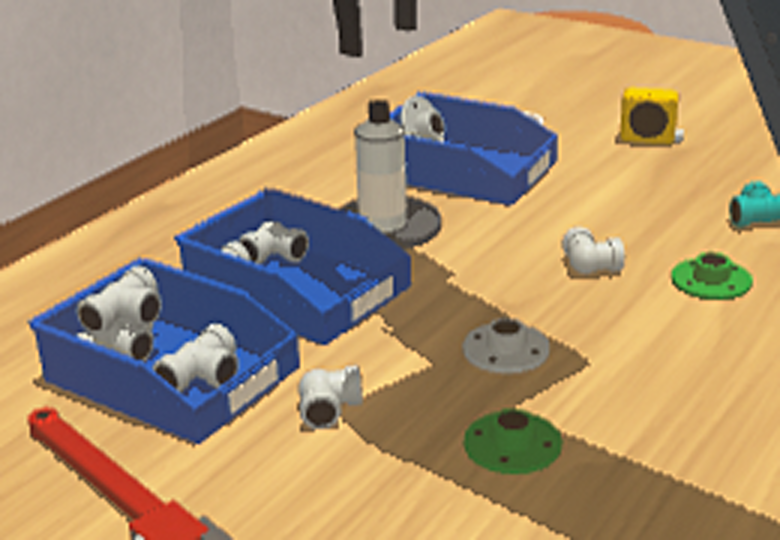

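The tee lies in its bin at (200,360) and the tin stands upright in the tray at (380,170). Elbow_a is now free at (325,395). I'll grip it by the leg facing right and towards me.

```bash
python3 -m pendant '[[[0,0,0,0,0,-8.6,1],[0,0,0,0,0,-8.6,1],[0,0,0,0,0,-8.6,1],[0,0,0,0,0,-8.7,1],[0.003,-0.034,0,0,0,0,1]]]' 30
python3 -m pendant '[[[0.003,-0.034,0,0,0,0,1],[0.003,-0.034,0,0,0,0,1],[0.003,-0.034,0.004,0,0,0,1],[0.003,-0.034,0.005,0,0,0,1],[0.003,-0.034,0.005,0,0,0,1]]]'
python3 -m pendant '[[[0.003,-0.034,0.01,0,0,0,1],[0.003,-0.034,0.02,0,0,0,1],[0.003,-0.034,0.03,0,0,0,1],[0.002,-0.032,0.03,0,0,0,1],[0,0,0,0,0,0,1]]]'
python3 -c "
from h import *
go(.4945,.2147,.014,34)"
```

```text
time: 19.5
position: [0.6451, -0.0528, 0.2167]
tool_rot: [0.957, 0.291, -0.001, -0.0]
ft_force: [-0.1, -0.6, -0.7]
grip_width: 0.0873
grip_force: 0.0
time: 20.12
position: [0.5607, 0.099, 0.203]
tool_rot: [0.956, 0.292, -0.001, -0.001]
ft_force: [0.1, -0.2, -0.4]
grip_width: 0.0869
grip_force: 0.0
time: 20.75
position: [0.4921, 0.2161, 0.1114]
tool_rot: [0.956, 0.294, -0.005, -0.0]
ft_force: [0.3, 0.8, 0.1]
grip_width: 0.0869
grip_force: 0.0
t20.8 q6 1.18 turn 0.2 shift mm [ 2.  3. 97.] tilt [-0.5 -0.1]
```

```bash
python3 -m pendant '[[[-0.001,0.003,0.03,0,0,0,1],[0,0,0.03,0,0,0,1],[0,0,0.02,0,0,0,1],[0,0,0.01,0,0,0,1],[0,0,0,0,0,0,1]]]' 30
python3 -c "
from h import *
go(.4945,.2147,.014,34);print(get_obs()['ft_force'])"
```

```text
time: 21.38
position: [0.4977, 0.2117, 0.0243]
tool_rot: [0.956, 0.292, -0.0, 0.0]
ft_force: [0.3, -0.5, 1.0]
grip_width: 0.0865
grip_force: 0.0
t21.4 q6 1.17 turn -0.0 shift mm [-1. -4. 10.] tilt [-0. -0.]
[ 0.2570557  -0.54436519  1.00479136]
```

```bash
python3 -m pendant '[[[-0.002,-0.002,0.009,0,0,0,1],[0,0,0,0,0,0,0],[0,0,0,0,0,0,0],[0,0,0,0,0,0,0],[0,0,0,0,0,0,0]]]' 30
python3 -m pendant '[[[0,0,0,0,0,0,0],[0,0,0,0,0,0,0],[0,0,0,0,0,0,0],[0,0,0,0,0,0,0],[0,0,0,0,0,0,0]]]' 30
python3 -m pendant '[[[0,0,0,0,0,0,0],[0,0,-0.03,0,0,0,0],[0,0,-0.035,0,0,0,0],[0,0,-0.035,0,0,0,0],[0,0,0,0,0,0,0]]]' 30
python3 -c "
from h import *
go(.637,.060,.12,-3.3)"
```

```text
time: 22.0
position: [0.4947, 0.2129, 0.0158]
tool_rot: [0.956, 0.292, 0.0, 0.0]
ft_force: [1.4, 0.3, -0.4]
grip_width: 0.0547
grip_force: 0.0
time: 22.62
position: [0.4946, 0.2127, 0.0156]
tool_rot: [0.956, 0.292, -0.0, 0.0]
ft_force: [0.3, -0.5, 0.5]
grip_width: 0.0325
grip_force: 30.0
time: 23.25
position: [0.4962, 0.2133, 0.1176]
tool_rot: [0.956, 0.292, 0.003, 0.0]
ft_force: [1.0, -0.1, -2.0]
grip_width: 0.033
grip_force: 30.0
t23.2 q6 1.18 turn 37.3 shift mm [149. 145.  -2.] tilt [0.3 0.1]
```

```bash
python3 -m pendant '[[[0,0,0,0,0,9.3,0],[0,0,0,0,0,9.3,0],[0,0,0,0,0,9.3,0],[0,0,0,0,0,9.4,0],[0.025,0.024,0,0,0,0,0]]]' 30
python3 -m pendant '[[[0.025,0.024,0,0,0,0,0],[0.025,0.024,0,0,0,0,0],[0.025,0.024,0,0,0,0,0],[0.025,0.024,0,0,0,0,0],[0.024,0.025,0,0,0,0,0]]]' 30
python3 -m pendant '[[[0,0,0,0,0,0,0],[0,0,0.02,0,0,0,0],[0,0,0.02,0,0,0,0],[0,0,0,0,0,0,0],[0,0,0,0,0,0,0]]]' 30
python3 -c "
from h import *
go(.637,.060,.023,-3.3)"
```

```text
time: 23.88
position: [0.5148, 0.1883, 0.1133]
tool_rot: [1.0, -0.028, -0.003, 0.0]
ft_force: [0.2, 0.6, -2.7]
grip_width: 0.0327
grip_force: 30.0
time: 24.5
position: [0.6342, 0.0587, 0.113]
tool_rot: [1.0, -0.029, -0.002, -0.0]
ft_force: [0.4, -0.2, -2.0]
grip_width: 0.0331
grip_force: 30.0
time: 25.12
position: [0.6347, 0.0598, 0.0753]
tool_rot: [1.0, -0.029, -0.0, -0.0]
ft_force: [-0.5, 0.4, -1.1]
grip_width: 0.0327
grip_force: 30.0
t25.1 q6 1.55 turn 0.0 shift mm [ 2. -0. 52.] tilt [-0.  0.]
```

```bash
python3 -m pendant '[[[0,0,0.02,0,0,0,0],[0,0,0.02,0,0,0,0],[0,0,0.011,0,0,0,0],[0,0,0,0,0,0,0],[0,0,0,0,0,0,0.52]]]' 30
python3 -m pendant '[[[0,0,0,0,0,0,0.52],[0,0,0,0,0,0,0.52],[0,0,0,0,0,0,0.52],[0,0,-0.02,0,0,0,0.52],[0,0,-0.03,0,0,0,0.52]]]' 30
python3 -m pendant '[[[0,0,-0.035,0,0,0,0.8],[0,0,-0.035,0,0,0,1],[0,0,0,0,0,0,1],[0,0,0,0,0,0,1],[0,0,0,0,0,0,1]]]' 30
python3 - <<'E'
from h import *
go(.426,.074,.12,0)
o=get_obs();c=camera("wrist");cv2.imwrite("pics/w5.png",c["img"][:,:,::-1])
E
```

```text
time: 25.75
position: [0.6355, 0.0594, 0.0249]
tool_rot: [1.0, -0.029, 0.001, 0.0]
ft_force: [0.3, 0.9, -0.6]
grip_width: 0.0377
grip_force: 0.1
time: 26.38
position: [0.6345, 0.0595, 0.0753]
tool_rot: [1.0, -0.029, -0.001, -0.0]
ft_force: [-0.0, -0.4, -0.2]
grip_width: 0.0452
grip_force: 0.0
time: 27.0
position: [0.6339, 0.0595, 0.1435]
tool_rot: [1.0, -0.029, -0.001, -0.0]
ft_force: [-0.1, 1.1, 0.7]
grip_width: 0.0842
grip_force: 0.0
t27.0 q6 1.55 turn -3.3 shift mm [-208.  -14.   24.] tilt [-0.1  0. ]
```

View pics/w5.png

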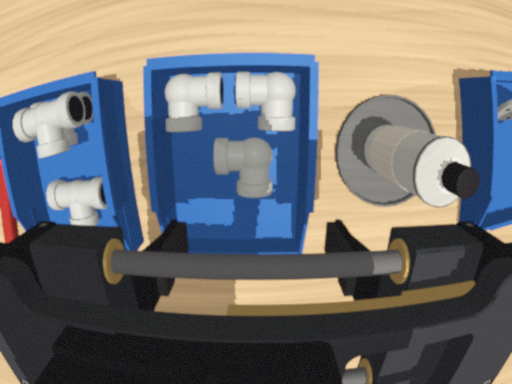

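Elbow_a lies in the elbow bin at (248,162) as planned, and the tin still stands at (400,150). Next the flange.

```bash
python3 -m pendant '[[[0,0,0,0,0,-3.3,1],[-0.042,-0.003,0,0,0,0,1],[-0.042,-0.003,0,0,0,0,1],[-0.042,-0.003,0,0,0,0,1],[-0.042,-0.003,0,0,0,0,1]]]' 30
python3 -m pendant '[[[-0.04,-0.002,0.02,0,0,0,1],[0,0,0.03,0,0,0,1],[0,0,0.03,0,0,0,1],[0,0,0,0,0,0,1],[0,0,0,0,0,0,1]]]' 30
python3 -c "
from h import *
go(.426,.074,.018,0)"
```

```text
time: 27.68
position: [0.4651, 0.0716, 0.1439]
tool_rot: [1.0, -0.0, -0.001, -0.0]
ft_force: [0.4, -0.7, -0.1]
grip_width: 0.0869
grip_force: 0.0
time: 28.3
position: [0.4271, 0.0735, 0.0647]
tool_rot: [1.0, -0.0, -0.0, -0.0]
ft_force: [-0.1, 0.8, 0.6]
grip_width: 0.0871
grip_force: 0.0
t28.3 q6 1.48 turn -0.0 shift mm [-1. -1. 47.] tilt [-0.  0.]
```

```bash
python3 -m pendant '[[[0,0,0.025,0,0,0,1],[0,0,0.021,0,0,0,1],[0,0,0,0,0,0,0],[0,0,0,0,0,0,0],[0,0,0,0,0,0,0]]]' 35
python3 -m pendant '[[[0,0,0,0,0,0,0],[0,0,0,0,0,0,0],[0,0,0,0,0,0,0],[0,0,0,0,0,0,0],[0,0,0,0,0,0,0]]]' 35
python3 -m pendant '[[[0,0,0,0,0,0,0],[0,0,0,0,0,0,0],[0,0,-0.03,0,0,0,0],[0,0,-0.04,0,0,0,0],[0,0,-0.04,0,0,0,0]]]' 35
python3 -c "
from h import *
go(.626,-.254,.128,4.5)"
```

```text
time: 28.92
position: [0.4276, 0.0735, 0.0196]
tool_rot: [1.0, -0.0, 0.001, 0.0]
ft_force: [-0.3, -0.2, 0.0]
grip_width: 0.0648
grip_force: 0.0
time: 29.55
position: [0.427, 0.0734, 0.0187]
tool_rot: [1.0, -0.0, 0.0, 0.0]
ft_force: [0.6, -1.0, 2.8]
grip_width: 0.0352
grip_force: 35.0
time: 30.18
position: [0.4261, 0.0735, 0.1289]
tool_rot: [1.0, -0.0, -0.001, -0.0]
ft_force: [0.6, -0.3, -2.7]
grip_width: 0.0348
grip_force: 35.0
t30.2 q6 1.48 turn -4.5 shift mm [174. 342.   0.] tilt [-0.1  0. ]
```

```bash
python3 -m pendant '[[[0,0,0,0,0,-4.5,0],[0.012,0.025,0,0,0,0,0],[0.02,0.04,0,0,0,0,0],[0.02,0.04,0,0,0,0,0],[0.02,0.04,0,0,0,0,0]]]' 35
python3 -m pendant '[[[0.02,0.04,0,0,0,0,0],[0.02,0.04,0,0,0,0,0],[0.02,0.04,0,0,0,0,0],[0.02,0.04,0,0,0,0,0],[0.022,0.037,0,0,0,0,0]]]' 35
python3 -m pendant '[[[0,0,0,0,0,0,0],[0,0,0.02,0,0,0,0],[0,0,0.03,0,0,0,0],[0,0,0,0,0,0,0],[0,0,0,0,0,0,0]]]' 35
python3 -c "
from h import *
go(.626,-.254,.026,4.5)"
```

```text
time: 30.8
position: [0.5099, -0.0664, 0.1278]
tool_rot: [0.999, 0.039, -0.001, -0.0]
ft_force: [0.1, 0.7, -2.7]
grip_width: 0.035
grip_force: 35.0
time: 31.42
position: [0.6267, -0.2547, 0.127]
tool_rot: [0.999, 0.039, -0.001, -0.001]
ft_force: [1.0, -0.3, -2.1]
grip_width: 0.0354
grip_force: 35.0
time: 32.05
position: [0.6267, -0.2529, 0.0782]
tool_rot: [0.999, 0.04, -0.001, -0.0]
ft_force: [0.9, 0.4, -2.4]
grip_width: 0.0349
grip_force: 35.0
t32.0 q6 0.94 turn 0.0 shift mm [-1.  1. 52.] tilt [-0.1  0. ]
```

```bash
python3 -m pendant '[[[0,0,0.02,0,0,0,0],[0,0,0.02,0,0,0,0],[0,0,0.012,0,0,0,0],[0,0,0,0,0,0,0],[0,0,0,0,0,0,0.65]]]' 35
python3 -m pendant '[[[0,0,0,0,0,0,0.65],[0,0,0,0,0,0,0.65],[0,0,0,0,0,0,0.65],[0,0,-0.02,0,0,0,0.65],[0,0,-0.03,0,0,0,0.65]]]' 30
python3 -m pendant '[[[0,0,-0.035,0,0,0,1],[0,0,-0.035,0,0,0,1],[0,0,-0.02,0,0,0,1],[0,0,0,0,0,0,1],[0,0,0,0,0,0,1]]]' 30
python3 - <<'E'
from h import *
o=np.array([.4265,-.095]);g=np.radians(-52.5);p=o+.033*np.array([np.cos(g),np.sin(g)]);print(p)
go(p[0],p[1],.12,127.5)
c=camera("top");crop(c,170,85,410,265,3.3,"t3")
E
```

```text
time: 32.67
position: [0.6277, -0.2542, 0.027]
tool_rot: [0.999, 0.039, 0.001, 0.0]
ft_force: [-0.0, -0.6, -0.0]
grip_width: 0.0399
grip_force: 0.0
time: 33.3
position: [0.6267, -0.2536, 0.0773]
tool_rot: [0.999, 0.039, -0.001, -0.0]
ft_force: [-0.3, -0.1, 0.3]
grip_width: 0.0565
grip_force: 0.0
time: 33.92
position: [0.6267, -0.2535, 0.1664]
tool_rot: [0.999, 0.039, -0.0, -0.0]
ft_force: [0.1, 0.6, -0.2]
grip_width: 0.0861
grip_force: 0.0
[ 0.44658913 -0.12118066]
t33.9 q6 0.94 turn -123.0 shift mm [215. -62.  47.] tilt [-0.  0.]
```

View pics/t3.png

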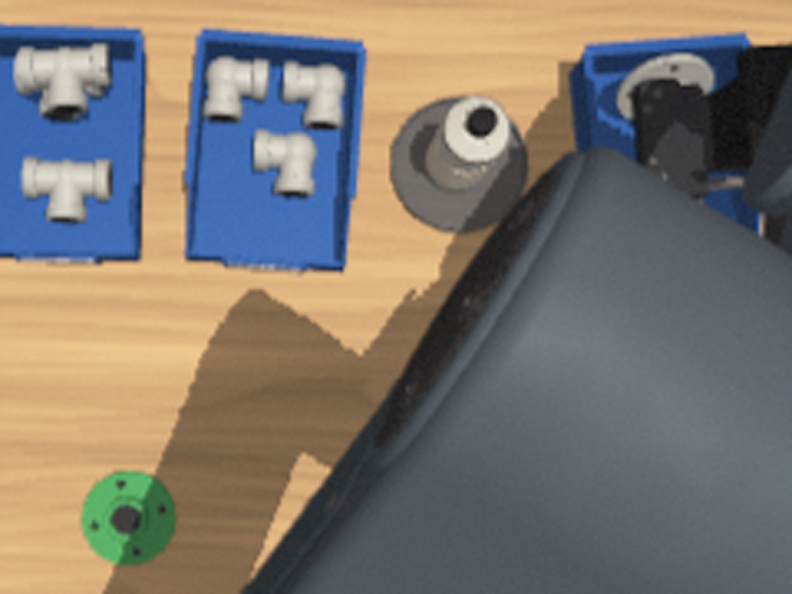

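The tee, elbow_a and tin are all in place in the top crop; the arm hides the flange. Next elbow_b.

```bash
python3 -m pendant '[[[0,0,0,0,0,-10.2,1],[0,0,0,0,0,-10.2,1],[0,0,0,0,0,-10.2,1],[0,0,0,0,0,-10.2,1],[0,0,0,0,0,-10.2,1]]]' 30
python3 -m pendant '[[[0,0,0,0,0,-10.2,1],[0,0,0,0,0,-10.2,1],[0,0,0,0,0,-10.2,1],[0,0,0,0,0,-10.2,1],[0,0,0,0,0,-10.2,1]]]'
python3 -m pendant '[[[0,0,0,0,0,-10.2,1],[0,0,0,0,0,-10.2,1],[0.036,-0.01,0,0,0,0,1],[0.036,-0.01,0,0,0,0,1],[0.036,-0.01,0,0,0,0,1]]]'
python3 -m pendant '[[[0.036,-0.01,0,0,0,0,1],[0.036,-0.011,0.02,0,0,0,1],[0.035,-0.011,0.025,0,0,0,1],[0,0,0,0,0,0,1],[0,0,0,0,0,0,1]]]'
python3 - <<'E'
from h import *
go(.4465,-.121,.014,127.5)
o=get_obs();c=camera("wrist");cv2.imwrite("pics/w6.png",c["img"][:,:,::-1])
E
```

```text
time: 34.6
position: [0.6264, -0.2534, 0.1648]
tool_rot: [0.884, 0.468, -0.001, -0.001]
ft_force: [-0.5, 0.2, -0.1]
grip_width: 0.0868
grip_force: 0.0
time: 35.22
position: [0.6263, -0.2534, 0.1648]
tool_rot: [0.596, 0.803, -0.0, -0.002]
ft_force: [0.2, -0.7, 0.3]
grip_width: 0.087
grip_force: 0.0
time: 35.85
position: [0.5366, -0.1844, 0.1651]
tool_rot: [0.447, 0.894, 0.0, -0.001]
ft_force: [0.1, 0.5, 0.5]
grip_width: 0.0869
grip_force: 0.0
time: 36.48
position: [0.4494, -0.1196, 0.1213]
tool_rot: [0.447, 0.895, -0.0, 0.0]
ft_force: [0.1, -0.7, 0.4]
grip_width: 0.087
grip_force: 0.0
t36.5 q6 -1.15 turn -0.6 shift mm [  1.  -3. 107.] tilt [ 0. -0.]
```

View pics/w6.png

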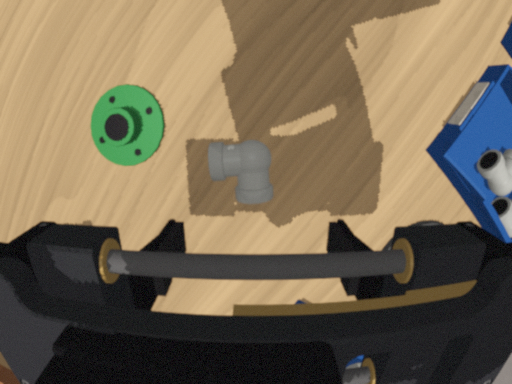

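Elbow_b's gripped collar is at (254,190), centred between the fingers, and the decoys are clear of them. I'll descend and grip.

```bash
python3 -m pendant '[[[-0.001,-0.001,0.03,0,0,0,1],[0,0,0.03,0,0,0,1],[0,0,0.03,0,0,0,1],[0,0,0.016,0,0,0,1],[0,0,0,0,0,0,0]]]' 30
python3 -m pendant '[[[0,0,0,0,0,0,0],[0,0,0,0,0,0,0],[0,0,0,0,0,0,0],[0,0,0,0,0,0,0],[0,0,0,0,0,0,0]]]' 30
python3 -m pendant '[[[0,0,0,0,0,0,0],[0,0,0,0,0,0,0],[0,0,0,0,0,0,0],[0,0,-0.03,0,0,0,0],[0,0,-0.03,0,0,0,0]]]' 30
python3 -m pendant '[[[0,0,-0.03,0,0,0,0],[0,0,-0.02,0,0,0,0],[0,0,0,0,0,10,0],[0,0,0,0,0,10,0],[0,0,0,0,0,10,0]]]' 30
python3 -c "
from h import *
go(.591,.103,.12,-3.3)"
```

```text
time: 37.15
position: [0.4493, -0.1213, 0.0147]
tool_rot: [0.447, 0.894, -0.0, -0.0]
ft_force: [0.5, 0.7, 0.1]
grip_width: 0.0825
grip_force: 0.0
time: 37.78
position: [0.4484, -0.1205, 0.0157]
tool_rot: [0.447, 0.895, -0.0, 0.0]
ft_force: [-1.1, -0.3, 0.4]
grip_width: 0.035
grip_force: 0.5
time: 38.4
position: [0.4477, -0.1202, 0.0756]
tool_rot: [0.447, 0.894, 0.0, -0.001]
ft_force: [0.9, 0.5, -1.7]
grip_width: 0.033
grip_force: 30.0
time: 39.02
position: [0.4479, -0.1203, 0.1253]
tool_rot: [0.665, 0.746, -0.0, -0.0]
ft_force: [-0.4, -0.3, -0.6]
grip_width: 0.033
grip_force: 30.0
t39.0 q6 -0.62 turn 99.9 shift mm [ 130. -231.    5.] tilt [-0.  0.]
```

```bash
python3 -m pendant '[[[0,0,0,0,0,10,0],[0,0,0,0,0,10,0],[0,0,0,0,0,10,0],[0,0,0,0,0,10,0],[0,0,0,0,0,10,0]]]' 30
python3 -m pendant '[[[0,0,0,0,0,10,0],[0,0,0,0,0,10,0],[0,0,0,0,0,10,0],[0,0,0,0,0,10,0],[0,0,0,0,0,10,0]]]' 30
python3 -m pendant '[[[0.021,-0.038,0,0,0,0,0],[0.022,-0.039,0,0,0,0,0],[0.022,-0.039,0,0,0,0,0],[0.022,-0.039,0,0,0,0,0],[0.022,-0.038,0,0,0,0,0]]]' 30
python3 -m pendant '[[[0.021,-0.038,0,0,0,0,0],[0,0,0,0,0,0,0],[0,0,0.02,0,0,0,0],[0,0,0.02,0,0,0,0],[0,0,0,0,0,0,0]]]' 30
python3 -c "
from h import *
go(.591,.103,.024,-3.3)"
```

```text
time: 39.65
position: [0.4478, -0.1202, 0.1251]
tool_rot: [0.919, 0.395, -0.0, -0.001]
ft_force: [-0.7, -0.4, -1.6]
grip_width: 0.0329
grip_force: 30.0
time: 40.28
position: [0.4478, -0.1202, 0.1251]
tool_rot: [1.0, -0.03, -0.001, -0.0]
ft_force: [0.4, -0.7, -1.6]
grip_width: 0.0328
grip_force: 30.0
time: 40.9
position: [0.5675, 0.0677, 0.1249]
tool_rot: [1.0, -0.027, -0.001, 0.0]
ft_force: [0.3, -0.2, -1.0]
grip_width: 0.0329
grip_force: 30.0
time: 41.52
position: [0.5879, 0.1023, 0.0836]
tool_rot: [1.0, -0.027, -0.003, 0.0]
ft_force: [-0.3, 0.4, -1.4]
grip_width: 0.0328
grip_force: 30.0
t41.5 q6 1.61 turn 0.2 shift mm [ 3. -1. 60.] tilt [-0.4 -0. ]
```

```bash
python3 -m pendant '[[[0,0,0.02,0,0,0,0],[0,0,0.02,0,0,0,0],[0,0,0.016,0,0,0,0],[0,0,0,0,0,0,0],[0,0,0,0,0,0,0]]]' 30
python3 -m pendant '[[[0,0,0,0,0,0,0.52],[0,0,0,0,0,0,0.52],[0,0,0,0,0,0,0.52],[0,0,0,0,0,0,0.52],[0,0,-0.02,0,0,0,0.52]]]' 30
python3 -m pendant '[[[0,0,-0.035,0,0,0,0.52],[0,0,-0.04,0,0,0,0.52],[0,0,-0.04,0,0,0,0.6],[-0.05,0,0,0,0,0,0.6],[-0.05,0,0,0,0,0,0.6]]]' 30
python3 -m pendant '[[[-0.05,0,-0.02,0,0,0,0.6],[0,0,0,0,0,0,0.6],[0,0,0,0,0,0,0.6],[0,0,0,0,0,0,0.6],[0,0,0,0,0,0,0.6]]]' 30
python3 - <<'E'
from h import *
a=camera("side");b=camera("top");
A=cv2.resize(a["img"][90:240,110:310],(500,375));B=cv2.resize(b["img"][85:195,150:410],(790,334))
cv2.imwrite("pics/f1.png",A[:,:,::-1]);cv2.imwrite("pics/f2.png",B[:,:,::-1])
im=np.zeros((600,800,3),np.uint8);im[:225,:300]=cv2.resize(A,(300,225));im[:225,300:]=0
im[0:260,300:647]=cv2.resize(A,(347,260));im[260:594,:790]=B;im[:260,:300]=0
cv2.imwrite("pics/f.png",im[:,:,::-1])
E
```

```text
time: 42.15
position: [0.5911, 0.1029, 0.0301]
tool_rot: [1.0, -0.027, 0.001, 0.0]
ft_force: [0.4, 0.5, -0.1]
grip_width: 0.0328
grip_force: 30.0
time: 42.78
position: [0.5895, 0.1031, 0.0485]
tool_rot: [1.0, -0.027, -0.002, 0.0]
ft_force: [0.6, -0.4, 0.8]
grip_width: 0.045
grip_force: 0.0
time: 43.4
position: [0.4903, 0.1085, 0.1653]
tool_rot: [1.0, -0.027, 0.001, -0.0]
ft_force: [0.5, -0.0, 0.3]
grip_width: 0.0519
grip_force: 0.0
time: 44.02
position: [0.4419, 0.1111, 0.1842]
tool_rot: [1.0, -0.027, 0.0, 0.0]
ft_force: [0.1, 0.1, 0.3]
grip_width: 0.052
grip_force: 0.0
```

View pics/f.png

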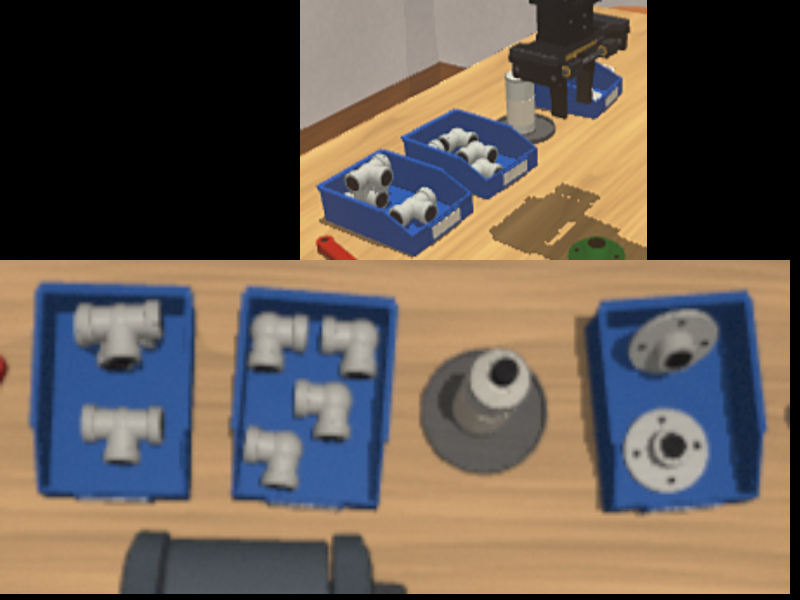

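The final views show both elbows in the elbow bin at (322,405) and (278,455). The tee is in its bin at (122,430), the flange lies flat in its bin at (667,450), and the tin stands in the tray. The gripper is clear of everything.

```bash
python3 -c "
from rig import hand_in
print(hand_in())"
```

```text
the job is handed in; nothing more can be done
None
```

The job is handed in at about 44 s: both elbows, the tee and the flange lie in their bins and the tin stands upright in its drip tray, as the last pictures showed; I kept the arm away from the wrench throughout, and the hand-in returned no verdict.

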